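# Seat the LED light head on the bedside lamp and hold it home

## Robot

A 6-joint arm with a two-finger parallel gripper is mounted at the origin on the work surface. World frame = base frame: x ahead of the robot, y to its left, z up, the work surface at z = 0. Lengths are in m, angles in degrees, forces in N, time in s.
With the tool pointing down it reaches from about 0.325 to 0.775 m from the base axis. Payload 5.5 kg.
Tool frame: the origin (TCP) lies between the finger pads, 19 mm behind the fingertips; this is the grasp point; z points along the fingers, y is the direction in which the jaws open and shut (so a half turn about z gives the same grasp; the last joint's range is limited). The gripper opens to 88 mm and grips with 3 to 60 N. Pads are 20 mm wide; open, the fingers measure 115 mm over their backs; the gripper's body (75 mm by 178 mm) begins 61 mm behind the grasp point.
Start: joints at [71.35, 5.22, 70.514, -0, 104.267, -3.249], TCP at [0.159, 0.578, 0.241] pointing down, gripper open.
Joint ranges: [-164.24, 164.24], [-49.07, 125.15], [9.68, 141.18], [-86.29, 266.29], [3.28, 154.24], [-151.56, 151.56]. Speed limits (degrees/s): [147.25, 147.25, 172.46, 180, 180, 180].

## Interface

Orientations are given as [roll, pitch, yaw] about the fixed x, y, z axes, in that order (R = Rz(yaw) Ry(pitch) Rx(roll)).
In Python, from station import r gives the robot as it stands. The module is installed in compiled form; this text tells all that it offers. Calls block until the motion is done:
- r.reach(position, orientation): joint-space move of the TCP to a pose.
- r.servo_line(position, rotation=None, speed=0.15): straight line of the TCP; rotation=None keeps the orientation; speed is the mean speed in m/s.
- r.move_joints(angles): joint-space move.
- r.let_go() and r.grab(squeeze=None): open the fingers fully, or close them until they stop; squeeze is the grip in N (None keeps the last).
- r.wait(seconds).
- r.inverse_kinematics(position, orientation): joint angles nearest the present ones, or None.
- r.sense(): the state.
- r.snapshot(name): name is "side" or "top" or "wrist"; returns a dict with "frame" (480x640x3 uint8, red, green, blue), "fx", "fy", "cx", "cy" (pixels), "R" (3x3) and "t" (3): a world point X has camera coordinates R X + t. Camera axes: x right, y down, z forward; pixel columns grow to the right and rows downward; lengths in m; the calibration is good to about 2 mm. A picture is of the moment at which its call begins. There is no depth.
A pose or a line that the arm cannot do raises r.IKError and nothing moves.
- r.hand_in(): hands the job in, once; it reports no verdict.
The state is a dict: "clock": time; "joints": joint angles; "joint_vel": joint speeds; "joint_torque": joint torques, N m; "tcp_pos": TCP position; "orientation": TCP orientation; "contact_force": force on the tool from outside, world axes, zero at the start; "torque": the same for the moment, N m; "opening": finger opening in m.
Only numpy, scipy, OpenCV 4.12 (cv2) and the standard library are available. Lean on these libraries where they do the work, as an engineer would, in place of code of your own. Each camera call takes 0.05 s, during which the arm holds its last target. There are 200 camera calls.

## Task

Fit the light head to the bedside lamp: pick it up, set it over the lamp's neck and turn it by its knurled collar until the keyways hidden inside it drop over the pins on the neck. Then press it fully home against the lamp's sprung contact and finish still gripping it and holding it pressed there, upright and flush on the lamp's cap plate, so that I can do up its grub screw - do not let go. Leave the mug, book, flowerpot and lampshade where they are.

Things in the scene. Friction and masses are not known exactly. Their poses are not given: they have to be found in the camera images.
- light_head: Plug-in LED light head, round, aluminium, 57 mm diameter, 61 mm tall, about 0.22 kg, standing upright on the table, open skirt down. Origin: centre of its underside; z up along its axis. Skirt smooth and hollow to a ceiling 28 mm up; knurled collar from 28 to 52 mm; low white diffuser on top.
- collar (a point): Point on the light head's axis, 40 mm above its underside: mid-height of the solid knurled collar, 57 mm diameter (58 over the knurling), where it is gripped and turned.
- bore (a point): Point on the head's axis, 6 mm above its underside. Below it the skirt's mouth, 48 mm wide; from it 16 mm up a flange with a bore of 36.5 mm, cut by three equal keyways 10 mm wide, 120 degrees apart, into which the neck's pins fit. They cannot be seen and no mark outside shows where they are.
- lamp: Bedside table lamp without its shade, bronze hourglass body, brass lattice; it stands firm and does not move. Origin: centre of the foot's underside; z up. Foot 132 mm wide, waist 44 mm wide at 135 mm height; on top a round brass cap plate 68 mm wide, upper face 190 mm above the table, with a plain steel neck rising from it.
- seat (a point): Centre of the cap plate's upper face, on the lamp's axis, where the underside of the head comes to sit. z up. Set over the neck unkeyed, it rests level on the pins 10.5 mm above this point; turned to within about 0.1 rad of keyed it can drop freely to 4 mm, and pressed on, to 0: flush on the plate. Short of that it may catch askew; ease it round a little.
- neck_top (a point): Centre of the neck's top face, 26 mm above the cap plate. Neck: 34 mm diameter, rim bevelled. Three round pins, 5 mm thick, 120 degrees apart, stand out 5 mm from it (44 mm over the tips), their middle 14 mm above the cap plate. They may face any way round: the lamp's axes do not tell.
- contact (a joint): Sprung copper contact in the neck's top, 24 mm wide, standing 6 mm out of the neck at rest. Value: how far it is pushed down, m; 0 at rest, 0.004 when the light head is fully home. It pushes back with 4 N at first touch and 10 N at 4 mm, more than the head weighs, so a head let go rises again by 4 mm.
- mug: Bystander: dark blue mug, 82 mm diameter, 95 mm tall, with a handle. Origin: centre of its underside.
- book: Bystander: closed green hardback book lying flat, 145 x 215 x 38 mm. Origin: centre of its underside.
- flowerpot: Bystander: small grey concrete pot with white artificial flowers, 98 mm wide at the rim, about 150 mm tall. Origin: centre of its underside.
- shade: Bystander: the lamp's grey drum shade standing on the table, 190 mm wide below, 130 mm tall. Origin: centre of its lower rim.
Not all that is in view belongs to the job. There is more than one size of the light_head; the one meant has the size given above.

How it is judged (in metres and radians):
At the end, for the whole second after the job is handed in: The light head is keyed over the pins: underside within 2 mm of the cap plate and 3 mm of the lamp axis, tilt under 0.06 rad, at rest, sprung contact pushed down over 2 mm, and the fingers still round its collar (TCP within 30 mm of site collar) with over 3 N of contact (horizontal distance between light_head and seat below 0.003 m and z of light_head in the frame of seat between -0.003 and 0.002 m and angle between light_head's own z axis and vertical below 0.06 rad and value of joint contact above 0.002 m and contact force between the fingers and light_head above 3 N and distance between the grasp point and collar below 0.03 m and linear speed of light_head below 0.02 m/s); the arm keeps its last pose, push and grip.
It fails at once if the mug is pushed more than 20 mm or tipped (distance of mug from where it was at the start of the episode above 0.02 m or angle between mug's own z axis and vertical above 0.25 rad).
It fails at once if the book is pushed more than 20 mm or tipped (distance of book from where it was at the start of the episode above 0.02 m or angle between book's own z axis and vertical above 0.25 rad).
It fails at once if the flowerpot is pushed more than 20 mm or tipped (distance of flowerpot from where it was at the start of the episode above 0.02 m or angle between flowerpot's own z axis and vertical above 0.25 rad).
It fails at once if the shade is pushed more than 20 mm or tipped (distance of shade from where it was at the start of the episode above 0.02 m or angle between shade's own z axis and vertical above 0.25 rad).
It also fails if it takes over 61 s, if anything falls off the work surface, if the arm or the gripper's body presses on something with over 40 N, if the wrist force passes 120 N, or if a joint passes its speed limit or range.

## Working session

There is one attempt and no reset: what is moved stays moved. The work goes in short steps, each a Python script; the robot and the scene stay as the last script left them, time stands still between calls to the robot, and variables do not carry over. Pictures are saved under pics/ and viewed, about 8 in all and at most 12, crops included, and the job is handed in when it is done.

```bash
mkdir -p pics; cat > h.py <<'E'
import numpy as np, cv2
from station import r
def snap(n,f):
    s=r.snapshot(n); cv2.imwrite(f,s["frame"][:,:,::-1]); return s
def ray(s,u,v):
    R=np.array(s["R"]);t=np.array(s["t"]);d=R.T@np.array([(u-s["cx"])/s["fx"],(v-s["cy"])/s["fy"],1]);return -R.T@t,d
def onz(s,u,v,z):
    c,d=ray(s,u,v);return c+d*(z-c[2])/d[2]
def proj(s,X):
    p=np.array(s["R"])@np.array(X)+np.array(s["t"]);return s["fx"]*p[0]/p[2]+s["cx"],s["fy"]*p[1]/p[2]+s["cy"]
E
python3 - <<'E'
from h import *
import pickle
d={n:snap(n,f"pics/{n}0.png") for n in("top","side")}
pickle.dump(d,open("s0.pkl","wb"))
for n in d: s=d[n];print(n,s["fx"],s["cx"],s["cy"],ray(s,320,240))
print(r.sense())
E
```

```text
top 491.135231933951 322.3303229044888 234.87064126747842 (array([ 0.38766614, -0.00508081,  1.22248895]), array([ 0.19984749,  0.00447784, -0.97988393]))
side 605.9825269327118 313.80525352436143 244.91185882133112 (array([0.47397847, 0.89697665, 1.04148277]), array([ 0.09884053, -0.71110421, -0.69622665]))
{'clock': 0.1, 'joints': array([ 7.13504336e+01,  5.25865383e+00,  7.05746391e+01, -2.01507274e-04,
        1.04265183e+02, -3.24844085e+00]), 'joint_vel': array([ 0.1773758 , -0.14893736, -0.07642412,  0.11870584, -0.09938456,
        0.10074281]), 'joint_torque': array([ 2.39634050e-03, -4.47861600e+01, -4.07568061e+01,  7.01081380e-02,
        2.85273325e-02, -1.32790069e-04]), 'tcp_pos': array([0.1592738 , 0.5782415 , 0.24032474]), 'orientation': array([-1.79901672e+02, -5.38510850e-03,  1.64598820e+02]), 'contact_force': array([ 0.74821033,  0.09532538, -0.27158012]), 'torque': array([ 0.02133895,  0.00934348, -0.029654  ]), 'opening': 0.08779728566680355}
```

View pics/top0.png

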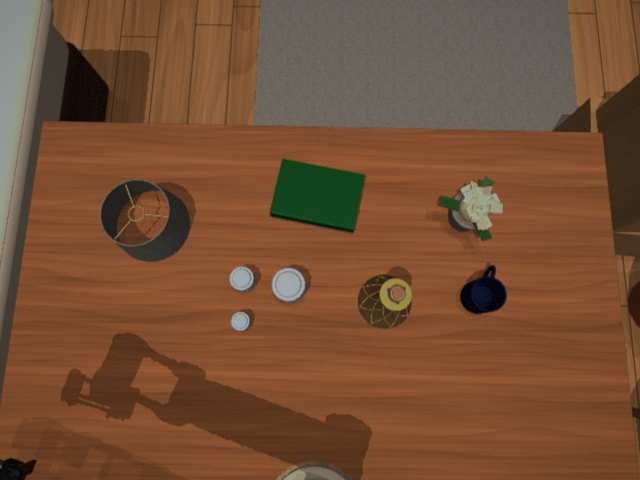

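View pics/side0.png

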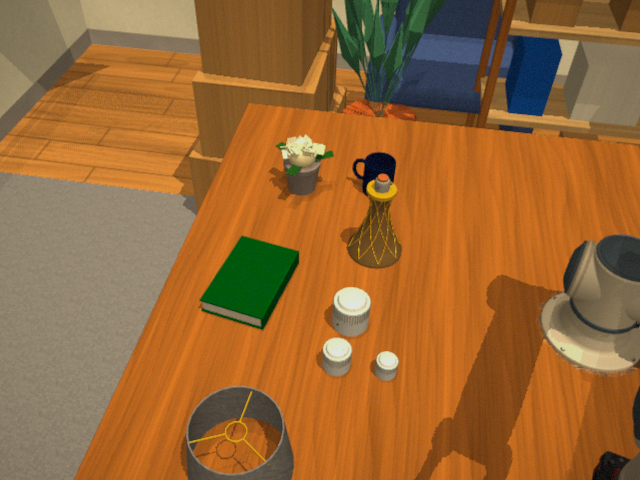

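Candidates for the light head in the top view: (242,279), about 25 px wide; (289,285), about 34 px; (240,321), about 19 px. At roughly 420 px/m these are about 59, 80 and 45 mm, so (242,279) fits 57 mm. I'll measure them and confirm in a crop.

```bash
python3 - <<'E'
from h import *
import pickle
d=pickle.load(open("s0.pkl","rb"))
t=d["top"];f=t["frame"];hsv=cv2.cvtColor(f,cv2.COLOR_RGB2HSV)
m=((hsv[...,1]<80)&(hsv[...,2]>90)).astype(np.uint8); m[:250]=0;m[345:]=0;m[:,:215]=0;m[:,320:]=0
cs,_=cv2.findContours(m,cv2.RETR_EXTERNAL,cv2.CHAIN_APPROX_NONE)
for c in cs:
    if cv2.contourArea(c)<60: continue
    (u,v),(a,b),g=cv2.fitEllipse(c);p=onz(t,u,v,.055);k=t["fx"]/ (1.2225-.055)
    print("head",u,v,a,b,"mm",a/k*1e3,b/k*1e3,p)
m=cv2.inRange(hsv,(20,120,120),(35,255,255));m[:270]=0;m[315:]=0;m[:,:372]=0;m[:,420:]=0
m=cv2.morphologyEx(m,cv2.MORPH_OPEN,np.ones((5,5)))
cs,_=cv2.findContours(m,cv2.RETR_EXTERNAL,cv2.CHAIN_APPROX_NONE)
c=max(cs,key=cv2.contourArea);e=cv2.fitEllipse(cv2.convexHull(c));print("cap",e,onz(t,*e[0],.19))
s=d["side"];
a=cv2.resize(f[250:345,215:420],None,fx=3.5,fy=3.5,interpolation=cv2.INTER_CUBIC)
b=cv2.resize(s["frame"][160:390,310:420],None,fx=2.4,fy=2.4,interpolation=cv2.INTER_CUBIC)
o=np.zeros((332,720,3),np.uint8)
o[:a.shape[0],:a.shape[1]]=a
b=cv2.resize(s["frame"][280:390,300:420],None,fx=2.1,fy=2.1)
out=np.zeros((a.shape[0]+b.shape[0],a.shape[1],3),np.uint8);out[:a.shape[0]]=a;out[a.shape[0]:,:b.shape[1]]=b
cv2.imwrite("pics/crop.png",out[:,:,::-1])
E
```

```text
head 239.8885040283203 321.0080871582031 18.071151733398438 18.774032592773438 mm 42.95776046378199 44.628610669516505 [0.42834242 0.18373469 0.055     ]
head 288.0382080078125 284.3412780761719 32.79605484008789 33.505836486816406 mm 77.96100042554443 79.64825480819678 [0.51655322 0.07402624 0.055     ]
head 241.1774139404297 278.20098876953125 23.314666748046875 24.327054977416992 mm 55.422359583450366 57.828953899918716 [0.5289231  0.18621502 0.055     ]
cap ((395.2698669433594, 294.1341247558594), (31.199647903442383, 32.199466705322266), 152.1805877685547) [ 0.48568897 -0.16061271  0.19      ]
```

View pics/crop.png

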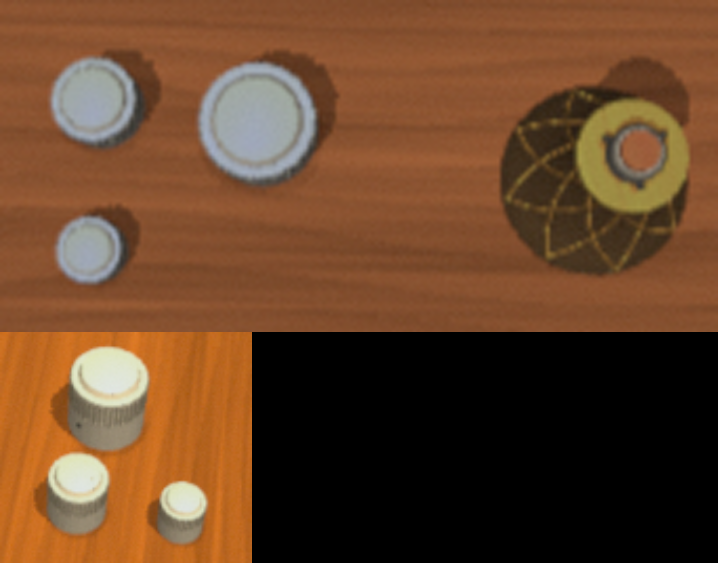

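The crop shows the target at crop (93,100), the 57 mm head, matching the given diameter. The lamp's neck is at crop (640,150) and its pins are visible. Next I take the same wrist view over the lamp and over the head, so that calibration errors cancel.

```bash
python3 - <<'E'
from h import *
import pickle
H=.17
d={}
r.reach([.4857,-.1606,.19+H],[180,0,45]); r.wait(.3)
d["lamp"]=snap("wrist","pics/wl.png");d["pl"]=r.sense()["tcp_pos"]
r.reach([.5289,.1862,.055+H],[180,0,45]); r.wait(.3)
d["head"]=snap("wrist","pics/wh.png");d["ph"]=r.sense()["tcp_pos"]
pickle.dump(d,open("w.pkl","wb"))
for k in("lamp","head"):print(ray(d[k],320,240),d[k]["fx"])
print(d["pl"],d["ph"],r.sense()["clock"],r.sense()["joints"])
print(proj(d["lamp"],[.4857,-.1606,.19]),proj(d["head"],[.5289,.1862,.055]))
a=np.hstack([d["lamp"]["frame"],d["head"]["frame"]]);cv2.imwrite("pics/w2.png",cv2.resize(a,(800,300))[:,:,::-1])
E
```

```text
(array([ 0.53885676, -0.10732981,  0.50362303]), array([-0.17799231, -0.21752302, -0.9600905 ])) 411.4882073155995
(array([0.58226934, 0.23843818, 0.36905646]), array([-0.17775755, -0.21716078, -0.96021598])) 411.4882073155995
[ 0.48575311 -0.16040829  0.36001111] [0.5291461  0.18566016 0.22524369] 5.075 [ 1.58595364e+01 -1.02077737e+00  7.85340984e+01 -2.14674099e-03
  1.02462668e+02  6.09113590e+01]
(np.float64(308.605879085489), np.float64(220.25337361764923)) (np.float64(307.48388790762664), np.float64(219.60800354825923))
```

View pics/w2.png

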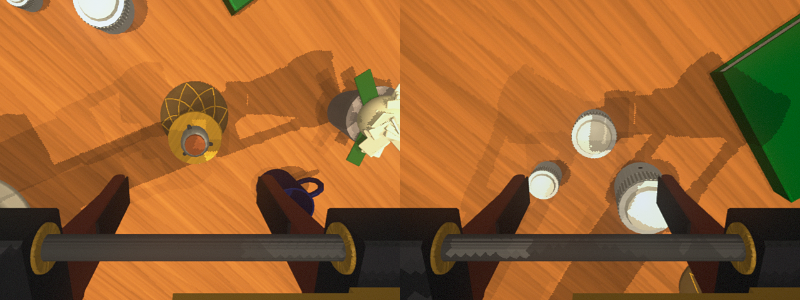

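The wrist view shows the cap at full-resolution pixel (312,221) and the target head at (310,213). The fingers' paths are clear of the other heads. Now I fit both and grip, squeezing crosswise first to centre the head.

```bash
python3 - <<'E'
from h import *
import pickle
w=pickle.load(open("w.pkl","rb"));d=pickle.load(open("s0.pkl","rb"))
def cap(s,u0,v0,q):
    h=cv2.cvtColor(s["frame"],cv2.COLOR_RGB2HSV);m=cv2.inRange(h,(20,120,110),(35,255,255))
    k=np.zeros_like(m);cv2.circle(k,(u0,v0),q,255,-1);m=cv2.morphologyEx(m&k,cv2.MORPH_OPEN,np.ones((5,5)))
    cs,_=cv2.findContours(m,cv2.RETR_EXTERNAL,cv2.CHAIN_APPROX_NONE);c=max(cs,key=cv2.contourArea)
    return cv2.fitEllipse(cv2.convexHull(c))
s=w["lamp"];e=cap(s,312,221,60);print("cap wrist",e,onz(s,*e[0],.189))
s=d["side"];e=cap(s,381,190,22);print("cap side",e,onz(s,*e[0],.189))
s=w["head"];h=cv2.cvtColor(s["frame"],cv2.COLOR_RGB2HSV);m=((h[...,1]<70)&(h[...,2]>100)).astype(np.uint8)
k=np.zeros_like(m);cv2.circle(k,(310,213),55,1,-1);m=cv2.morphologyEx(m&k,cv2.MORPH_OPEN,np.ones((5,5)))
cs,_=cv2.findContours(m,cv2.RETR_EXTERNAL,cv2.CHAIN_APPROX_NONE);e=cv2.fitEllipse(cv2.convexHull(max(cs,key=cv2.contourArea)))
p=onz(s,*e[0],.05);print("head wrist",e,p)
x,y=(p[:2]+[.5289,.1862])/2
r.servo_line([x,y,.10],[180,0,135],speed=.12)
r.servo_line([x,y,.04],speed=.08)
r.grab(6);q=r.sense();print("1",q["tcp_pos"],q["opening"],q["contact_force"])
r.let_go()
r.servo_line([x,y,.075],speed=.1)
r.servo_line([x,y,.0751],[180,0,45],speed=.0001 if 0 else .15)
E
```

```text
cap wrist ((335.23187255859375, 246.9087677001953), (13.441280364990234, 18.642480850219727), 42.94303894042969) [ 0.48511085 -0.19133362  0.189     ]
cap side ((387.0765686035156, 192.81959533691406), (11.402626991271973, 22.823591232299805), 65.65164947509766) [ 0.47391439 -0.14854955  0.189     ]
head wrist ((309.78228759765625, 216.65200805664062), (71.985595703125, 72.36318969726562), 141.0267333984375) [0.53104856 0.18577669 0.05      ]
1 [0.53007706 0.18601148 0.04020642] 0.05686230131407716 [-0.10959511  0.19114645  1.61990218]
```

```bash
python3 - <<'E'
from h import *
import pickle
w=pickle.load(open("w.pkl","rb"));d=pickle.load(open("s0.pkl","rb"))
for s,u0,v0,q in((w["lamp"],312,221,56),(d["side"],381,190,20),(d["top"],396,294,22)):
    h=cv2.cvtColor(s["frame"],cv2.COLOR_RGB2HSV)
    m=cv2.inRange(h,(18,120,140),(36,255,255))
    k=np.zeros_like(m);cv2.circle(k,(u0,v0),q,255,-1);m=cv2.morphologyEx(m&k,cv2.MORPH_CLOSE,np.ones((3,3)))
    m=cv2.morphologyEx(m,cv2.MORPH_OPEN,np.ones((3,3)))
    cs,_=cv2.findContours(m,cv2.RETR_EXTERNAL,cv2.CHAIN_APPROX_NONE);c=max(cs,key=cv2.contourArea)
    e=cv2.fitEllipse(cv2.convexHull(c));print("cap",e,onz(s,*e[0],.19), h[v0-20 if q>50 else v0+8,u0])
s=w["lamp"];cv2.imwrite("pics/z.png",cv2.resize(s["frame"][150:300,230:400],None,fx=4,fy=4,interpolation=cv2.INTER_CUBIC)[:,:,::-1])
q=r.sense();print(q["tcp_pos"],q["orientation"],q["clock"])
x,y=q["tcp_pos"][:2]
r.servo_line([.530,.186,.04],[180,0,45],speed=.08)
r.grab(30);q=r.sense();print(q["tcp_pos"],q["opening"],q["orientation"],q["clock"])
E
```

```text
cap ((311.7491455078125, 219.72898864746094), (83.56378173828125, 86.84844207763672), 80.34479522705078) [ 0.48773839 -0.16204094  0.19      ] [ 18 120 130]
cap ((381.4448547363281, 189.37281799316406), (21.845693588256836, 30.537561416625977), 97.59900665283203) [ 0.48719501 -0.15687107  0.19      ] [ 21 225 189]
cap ((395.4049987792969, 294.1260070800781), (30.829490661621094, 31.68071746826172), 124.32100677490234) [ 0.48571172 -0.16089644  0.19      ] [ 17 106  87]
[0.52985982 0.18595617 0.07484142] [-1.79988316e+02  2.02651520e-02  4.50320191e+01] 11.1583
[0.53025207 0.18592845 0.04033326] 0.056762896607910104 [ 1.79969067e+02 -2.68046707e-02  4.49957023e+01] 12.3417
```

View pics/z.png

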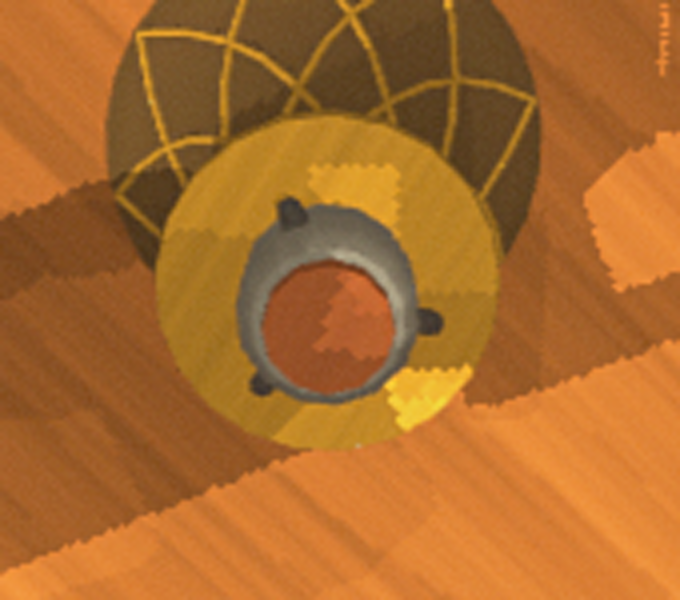

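The cap fits agree at about (0.487,-0.1615), with offsets corrected by the gripped head's true position. Lift, carry it over and lower while reading force.

```bash
python3 - <<'E'
from h import *
C=[.4869,-.1614]
r.servo_line([.530,.186,.16],speed=.15)
r.servo_line([.530,.186,.33],speed=.25)
r.reach([*C,.33],[180,0,8])
r.servo_line([*C,.262],speed=.1); r.wait(.3)
q=r.sense();b=q["contact_force"];print(q["tcp_pos"],q["opening"],b,q["joints"],q["clock"])
for z in np.arange(.256,.2385,-.002):
    r.servo_line([*C,z],speed=.03);q=r.sense();f=q["contact_force"]-b
    print(round(z,4),q["tcp_pos"].round(4),f.round(1),q["torque"].round(2))
    if f[2]>8 or np.hypot(*f[:2])>10: break
snap("side","pics/s1.png");print(r.sense()["clock"],b.tolist())
E
```

```text
[ 0.48703953 -0.16147974  0.26253589] 0.056704298150959946 [ 0.3207774  -0.33004672 -2.68312637] [-2.21417675e+01 -7.89548831e+00  8.12734600e+01 -1.13462677e-03
  1.06572448e+02  5.98587581e+01] 16.575
0.256 [ 0.4867 -0.1613  0.2555] [0.1 0.6 0.9] [-0.    0.16  0.01]
0.254 [ 0.4869 -0.1614  0.2538] [-0.1  0.2  0.4] [-0.03  0.15  0.01]
0.252 [ 0.4868 -0.1614  0.2518] [-1.   0.4  0.8] [ 0.02  0.1  -0.04]
0.25 [ 0.4868 -0.1614  0.2498] [-0.4  0.3  0.6] [0.06 0.14 0.01]
0.248 [ 0.4868 -0.1614  0.2478] [-0.5  0.8  0.7] [-0.03  0.15  0.01]
0.246 [ 0.4868 -0.1614  0.2458] [-0.7  0.4  0.8] [-0.01  0.14  0.01]
0.244 [ 0.4868 -0.1614  0.2438] [0.1 0.2 0.9] [-0.04  0.19 -0.01]
0.242 [ 0.4868 -0.1614  0.2418] [0.7 0.3 0. ] [-0.02  0.13  0.04]
0.24 [ 0.487  -0.1615  0.2406] [-0.3  1.4  3.6] [0.02 0.13 0.01]
18.975 [0.32077739538147765, -0.3300467166957508, -2.6831263659147315]
```

It landed level on the pins at z≈0.2406 with no side force. Now I search in yaw under a light press.

```bash
python3 - <<'E'
from h import *
C=[.4869,-.1614];b=np.array([.32,-.33,-2.68])
r.servo_line([*C,.2385],speed=.03)
q=r.sense();print(q["tcp_pos"],q["contact_force"]-b,q["clock"])
for y in np.arange(11,142,3.):
    r.servo_line([*C,.2385],[180,0,y],speed=.05);q=r.sense();f=q["contact_force"]-b
    print(y,q["tcp_pos"].round(4),f.round(1),q["torque"].round(2)[2],round(q["clock"],2))
    if q["tcp_pos"][2]<.2393 or np.hypot(*f[:2])>25 or q["clock"]>36: break
E
```

```text
[ 0.48708994 -0.1614474   0.24027867] [-1.0090468   0.61174465  9.87898011] 19.225
11.0 [ 0.4871 -0.1615  0.2403] [-0.8  1.3  9.7] 0.08 19.48
14.0 [ 0.4873 -0.1617  0.2403] [-1.3  0.5  9.9] 0.08 19.73
17.0 [ 0.4873 -0.1616  0.2403] [-0.8  0.   8.5] 0.15 19.98
20.0 [ 0.4873 -0.1616  0.2403] [-1.  -0.4  8.3] 0.1 20.23
23.0 [ 0.4873 -0.1616  0.2404] [ 0.  -0.7  9.1] 0.14 20.48
26.0 [ 0.4873 -0.1616  0.2403] [-1.2  0.4  9.4] 0.11 20.73
29.0 [ 0.4873 -0.1616  0.2404] [-1.   0.2  8.6] 0.1 20.98
32.0 [ 0.4873 -0.1616  0.2403] [-0.5 -0.1  8.5] 0.15 21.23
35.0 [ 0.4873 -0.1615  0.2403] [-1.6  0.2  8.9] 0.13 21.48
38.0 [ 0.4873 -0.1614  0.2403] [-0.2  0.5  8.7] 0.05 21.73
41.0 [ 0.4872 -0.1616  0.2403] [-1.2  0.9  9.1] 0.07 21.98
44.0 [ 0.4873 -0.1617  0.2403] [-0.3  0.2  8.8] 0.11 22.23
47.0 [ 0.4873 -0.1616  0.2403] [-1.3  0.6  8.4] 0.13 22.48
50.0 [ 0.4873 -0.1616  0.2403] [-1.5  0.4  8.9] 0.08 22.73
53.0 [ 0.4873 -0.1616  0.2403] [-0.2  0.8  9. ] 0.13 22.98
56.0 [ 0.4873 -0.1616  0.2404] [-0.9  0.4  8.9] 0.09 23.23
59.0 [ 0.4873 -0.1615  0.2403] [-0.7  0.5  9.3] 0.18 23.48
62.0 [ 0.4873 -0.1615  0.2403] [-1.1 -0.   9.4] 0.09 23.73
65.0 [ 0.4873 -0.1615  0.2403] [-1.   1.1  9.6] 0.06 23.98
68.0 [ 0.4873 -0.1611  0.2402] [-1.6  2.3  9.2] 0.02 24.23
71.0 [ 0.4871 -0.1613  0.24  ] [-1.1  1.9  7.6] 0.06 24.48
74.0 [ 0.4871 -0.1619  0.239 ] [-0.4 -3.2  5.9] 0.16 24.73
```

It started to drop at 74°. I'll ease it round to find the drop window.

```bash
python3 - <<'E'
from h import *
C=[.4870,-.1615];b=np.array([.32,-.33,-2.68])
for y,z in((76,.238),(78,.2375),(80,.237),(80,.235)):
    r.servo_line([*C,z],[180,0,y],speed=.04);q=r.sense();f=q["contact_force"]-b
    print(y,z,q["tcp_pos"].round(4),f.round(1),q["torque"].round(2),round(q["clock"],2))
    if f[2]>20 or np.hypot(*f[:2])>20: break
E
```

```text
76 0.238 [ 0.4871 -0.1619  0.2373] [ 0.4 -3.1  1. ] [-0.75 -0.32  0.34] 24.98
78 0.2375 [ 0.4869 -0.1617  0.2367] [ 1.  -1.9 -1. ] [-0.65 -0.25  0.09] 25.23
80 0.237 [ 0.4868 -0.1613  0.2366] [ 0.2 -1.7 -0.7] [-0.38  0.01  0.02] 25.48
80 0.235 [ 0.4869 -0.1614  0.2348] [-0.  -1.2 -0.3] [-0.3   0.    0.04] 25.73
```

It is in the keyways and free (tz≈0 at 80°). Press on in steps.

```bash
python3 - <<'E'
from h import *
C=[.4869,-.1614];b=np.array([.32,-.33,-2.68])
for z in np.arange(.2335,.2255,-.001):
    r.servo_line([*C,z],speed=.02);q=r.sense();f=q["contact_force"]-b
    print(round(z,4),q["tcp_pos"].round(4),f.round(1),q["torque"].round(2),q["opening"].round(4),round(q["clock"],2))
    if f[2]>28 or np.hypot(*f[:2])>20: break
s=snap("side","pics/s2.png");cv2.imwrite("pics/s2c.png",cv2.resize(s["frame"][120:280,300:460],None,fx=3.75,fy=3.75,interpolation=cv2.INTER_CUBIC)[:,:,::-1])
E
```

```text
Traceback (most recent call last):
AttributeError: 'float' object has no attribute 'round'
```

```bash
python3 - <<'E'
from h import *
C=[.4869,-.1614];b=np.array([.32,-.33,-2.68])
for z in np.arange(.2335,.2255,-.001):
    r.servo_line([*C,z],speed=.02);q=r.sense();f=q["contact_force"]-b
    print(round(z,4),q["tcp_pos"].round(4),f.round(1),q["torque"].round(2),round(q["opening"],4),round(q["clock"],2))
    if f[2]>28 or np.hypot(*f[:2])>20: break
s=snap("side","pics/s2.png");cv2.imwrite("pics/s2c.png",cv2.resize(s["frame"][120:280,300:460],None,fx=3.75,fy=3.75,interpolation=cv2.INTER_CUBIC)[:,:,::-1])
E
```

```text
0.2335 [ 0.487  -0.1614  0.2339] [-0.9 -0.6  4.1] [-0.26  0.11 -0.02] 0.0568 26.23
0.2325 [ 0.487  -0.1614  0.2329] [-1.3  0.6  5.6] [-0.14  0.16  0.02] 0.0562 26.48
0.2315 [ 0.487  -0.1614  0.2319] [-0.5 -0.4  7.8] [-0.18  0.24 -0.01] 0.0565 26.73
0.2305 [ 0.487  -0.1614  0.2311] [-1.4  0.2  9.7] [-0.13  0.28 -0.03] 0.0563 26.98
0.2295 [ 0.487  -0.1614  0.2304] [-2.5  0.3 10.2] [-0.14  0.29  0.04] 0.0566 27.23
0.2285 [ 0.487  -0.1614  0.2303] [-2.4  0.9 13. ] [-0.01  0.62  0.07] 0.0565 27.48
0.2275 [ 0.487  -0.1614  0.2303] [-3.1  1.2 16.1] [0.07 0.92 0.03] 0.0569 27.73
0.2265 [ 0.4869 -0.1614  0.2303] [-4.6  1.  20.7] [ 0.17  1.25 -0.  ] 0.0568 27.98
0.2255 [ 0.4869 -0.1614  0.2303] [-5.6  2.4 24.2] [0.33 1.53 0.02] 0.0565 28.23
```

View pics/s2c.png

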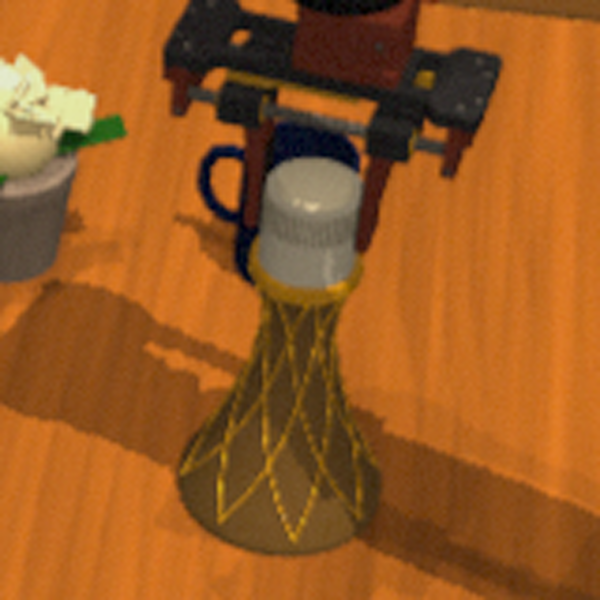

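The hard stop came at TCP z=0.2303, exactly the flush height of 0.190+0.0403. The picture shows the head sitting flush and upright on the cap. I'll relax to a moderate press, check it holds steady, and hand in.

```bash
python3 - <<'E'
from h import *
b=np.array([.32,-.33,-2.68])
r.servo_line([.4870,-.1614,.2275],speed=.02)
for i in range(2):
    r.wait(.6);q=r.sense();print(q["tcp_pos"].round(4),(q["contact_force"]-b).round(1),q["torque"].round(2),q["orientation"].round(2),round(q["opening"],4),q["clock"])
r.hand_in()
E
```

```text
[ 0.487  -0.1614  0.2303] [-5.7  1.4 16.5] [0.05 0.9  0.03] [1.7983e+02 4.0000e-02 8.0000e+01] 0.0566 29.125
[ 0.487  -0.1614  0.2303] [-4.   1.2 16.5] [0.1  0.93 0.07] [1.7984e+02 4.0000e-02 8.0000e+01] 0.0568 29.725
the job is handed in; nothing more can be done
```

The 57 mm light head is keyed onto the lamp's pins, pressed flush on the cap plate and still gripped. I handed the job in at about 30 s of the 61 s allowed.

**What I did:** I centred the head with two crossed squeezes and set it level on the pins at z ≈ 0.2405. Turning it by the collar under about 9 N, it began to drop at 74° yaw. I eased it to 80° and pressed it home.

**Last checks:**
- **Height:** it reached a hard stop at TCP z = 0.2303 m, which is the flush height, so the contact should be pushed fully in.
- **Hold:** it was steady over the last 1.2 s with a downward press of about 16 N. The tool was tilted about 0.2°, and the grip was set to 30 N with the fingers 56.7 mm apart.
- **Picture:** the side view showed the head upright and flush on the plate, and I saw no sign that the bystanders in that view had moved.

**What disagreed:** the side camera's cap position was about 4 mm out in y from the top and wrist views, because the cap's rim shows from that side. My first cap colour masks also failed and were redone. One pressing script stopped on a print error before I reran it, with no effect on the robot's work. I could not read the contact travel or grip force directly. I inferred them from the height, the force steps and the grip setting.

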